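# Flip the dump truck's marker to its cross face

## Task

On the toy display, the toy dump truck has just been ordered: with the fingertips only, push the flag of the flip marker standing in front of it (on the robot's side of the truck) over its pivot until it lies fully down on the far rest, showing the cross instead of the disc. Grip nothing, do not lift or shove the marker's stand, and leave the other two markers and all the toys as they are.

Things in the scene. Friction and masses are not known exactly. Their poses are not given: they have to be found in the camera images.
- truck_pivot (a point): the marker to flip: middle of its axle, 60 mm above the table, over the middle of its loose 1.1 kg steel base (170 along x, 90 along y, 10 mm thick). Stand's frame: x horizontal, across the axle, from the flag's starting side to its far side (away from the robot, within 0.35 rad); y along the axle; z up. Cheeks 5 mm thick at y = +-42 mm, 67 mm tall; rests 57 mm tall at x = +-72 mm
- truck_flag (a joint): angle of that marker's flag, rad: 0 level on the near rest (stand's -x side), disc up; 1.57 upright; 3.14 level on the far rest (+x side), cross up; both are end stops. Starts at 0 to 0.35. Friction hinge: the flag stays where it is left; turning it takes 0.03 to 0.05 N m. Pushing the tab's top to +x raises the blade
- truck_blade (a point): middle of that flag's blade (white plastic, 70 mm wide along y, 6 mm thick, reaching from 10 to 80 mm from the axle; black disc on one face, diagonal cross on the other), 45 mm from the axle. Frame turns with the flag: x along the blade to the axle, y along the axle, z out of the disc face
- truck_tab (a point): point on that flag's thumb tab, 40 mm from the axle; axes as truck_blade. The tab, at right angles to the blade, is 30 mm wide (y, centred), 5 mm thick and reaches 45 mm from the axle: straight up at joint 0, along the stand's +x at 1.57, straight down between the cheeks at 3.14
- car_pivot (a point): middle of the axle of an identical marker, in front of the toy car, to be left alone; 60 mm above the table, axes as truck_pivot
- bucket_pivot (a point): middle of the axle of an identical marker, in front of the sand bucket, to be left alone; 60 mm above the table, axes as truck_pivot
- car_blade (a point): middle of the blade of the car's marker flag, which starts on its near rest, up to 0.35 rad raised
- bucket_blade (a point): middle of the blade of the bucket's marker flag, which starts on its near rest, up to 0.35 rad raised
- dump_truck: yellow toy dump truck with an open tipper, 150 long x 96 wide x 88 mm tall, loose; origin on the table under its middle, about 185 mm beyond its marker's pivot, cab towards the robot
- toy_car: orange rounded toy car, 135 x 84 x 66 mm, loose; origin on the table under its middle, behind its marker
- sand_bucket: green toy bucket, 100 mm across the rim, 83 mm tall, loose; origin on the table under its middle, behind its marker
- figure: small blue toy figure, 32 mm across, 66 mm tall, loose, between two markers; origin at the centre of its foot
- sand_mould: red flower-shaped sand mould, 62 mm across, 32 mm tall, loose, between two markers; origin at the centre of its underside
- toy_spade: blue toy spade lying flat, 145 mm long, 12 mm thick, loose, near the robot; origin on the table under its middle
Mind the look-alikes: they are no part of the job. What is shaped like the part that bears truck_pivot but purple is not meant.

How it is judged:
By the outcome, as a careful person would: the job done as asked, in the order asked, and still so for the second after the job is handed in, with the robot touching nothing.
It also fails if it takes over 51 s, if anything falls off the work surface, if the arm or the gripper's body presses on something with over 40 N, if the wrist force passes 120 N, or if a joint passes its speed limit or range.

## Robot

A 6-joint arm with a two-finger parallel gripper is mounted at the origin on the work surface. World frame = base frame: x ahead of the robot, y to its left, z up, the work surface at z = 0. Lengths are in m, angles in degrees, forces in N, time in s.
With the tool pointing down it reaches from about 0.4 to 0.925 m from the base axis. Payload 12.5 kg.
Tool frame: the origin (TCP) lies at the very end of the fingers, on their centre line; the grasp point (between the pads) lies 19 mm behind it; z points along the fingers, y is the line along which they close (so a half turn about z gives the same grasp; the last joint's range is limited). The gripper opens to 95 mm and grips with 3 to 60 N. Pads are 20 mm wide; open, the fingers measure 119 mm over their backs; the gripper's body (75 mm by 180 mm) begins 59 mm behind the grasp point.
Start: joints at [70.554, 28.126, 89.318, -0, 62.55, -6.05], TCP at [0.145, 0.608, 0.215] pointing down, gripper open.
Joint ranges: [-177.58, 177.58], [-47.91, 125.51], [2.72, 160], [-65.01, 245.01], [3.68, 167.84], [-153.87, 153.87]. Speed limits (degrees/s): [127.2, 127.2, 159.86, 180, 180, 180].

## Interface

Orientations are given as [roll, pitch, yaw] about the fixed x, y, z axes, in that order (R = Rz(yaw) Ry(pitch) Rx(roll)).
In Python, from station import env, eyes, finish_job gives the robot as it stands. The module is installed in compiled form; this text tells all that it offers.
- The arm moves only by the shell command python3 -m handwheel 'ROWS' [FORCE]. ROWS is JSON, a list of rows, each a list of 7 numbers: the turn, a rotation vector about the world's x, y, z in rad, then the shift along the world's x, y, z in mm, then the closure in counts, from 0 (fully open) to 255 (shut). In form: [[rx, ry, rz, x, y, z, hand], ...]. A call has 1 to 8 rows; each row shifts and turns the commanded pose from where the row before left it; what a row does not reach is not made up. A row lasts 1/8 s, in which the tool goes at most 62.5 mm and 10.7 degrees, less where a joint would pass 70% of its speed; a pose out of reach is approached as far as the arm can. A call is refused whole if a number of a shift passes 62.5 or a number of a turn 0.188, either way. A call with a gripper value outside its range is refused whole. The fingers move at their own pace and stop on an object; FORCE is the grip in N (left out, the last holds). Time passes only in rows, so rows that do not move let the fingers close. It gives the time, the measured TCP pose, the force, the opening and the grip force at its end, in the units of the state.
- env.observe(): the state, without advancing time (a new reading comes with each control period).
- eyes.capture(name): name is "side" or "top"; returns a dict with "img" (480x640x3 uint8, blue, green, red), "range_z" (480x640 float32, m along the optical axis (not along the pixel's ray), 0 where there is no reading), "intrinsics" (3x3 intrinsics, pixels), "camera_from_world" (4x4, takes a point from world to camera coordinates). Camera axes: x right, y up, looking along -z (the intrinsics and any distortion apply to the point x, -y, -z); pixel columns grow to the right and rows downward; lengths in m; the calibration is good to about 2 mm. A picture is of the moment at which its call begins.
- finish_job(): hands the job in; it is judged then, once.
The state is a dict: "clock": time; "joints": joint angles; "joint_velocities": joint speeds; "effort": joint torques, N m; "eef_pos": TCP position; "orientation": TCP orientation; "wrist_force": force on the tool from outside, world axes, zero at the start; "torque": the same for the moment, N m; "grip_width": finger opening in m; "grasp_force": force on a finger pad.
Only numpy, scipy, OpenCV 4.12 (cv2) and the standard library are available. Lean on these libraries where they do the work, as an engineer would, in place of code of your own. Each camera call takes 0.05 s, during which the arm holds its last target. There are 200 camera calls.

## Working session

There is one attempt and no reset: what is moved stays moved. The work goes in short steps, Python scripts to look and compute and a shell command to move; the robot and the scene stay as the last step left them, time stands still between calls to the robot, and variables do not carry over. Pictures are saved under pics/ and viewed, at most 10 in all, crops included, and the job is handed in when it is done.

```bash
mkdir -p pics
cat > h.py <<'E'
import numpy as np,cv2
from station import env,eyes,finish_job
def cap(n):
    c=eyes.capture(n); return c
def cloud(c):
    K=np.array(c["intrinsics"]);T=np.linalg.inv(np.array(c["camera_from_world"]))
    z=c["range_z"];v,u=np.mgrid[:480,:640]
    P=np.stack([(u-K[0,2])/K[0,0]*z,-(v-K[1,2])/K[1,1]*z,-z],-1)
    return P@T[:3,:3].T+T[:3,3]
E
python3 - <<'E'
from h import *
for n in("top","side"):
    c=cap(n);cv2.imwrite(f"pics/{n}0.png",c["img"]);np.savez(f"{n}0.npz",**c)
    print(n,np.linalg.inv(c["camera_from_world"]).round(3).tolist(),np.round(c["intrinsics"],1).tolist(),(c["range_z"]>0).mean())
print(env.observe())
E
```

```text
top [[0.008, 0.995, -0.098, 0.422], [-1.0, 0.008, 0.001, 0.007], [0.002, 0.098, 0.995, 1.277], [0.0, 0.0, 0.0, 1.0]] [[469.6, 0.0, 316.0], [0.0, 469.6, 234.2], [0.0, 0.0, 1.0]] 0.9959602864583333
side [[0.864, 0.317, -0.391, 0.152], [-0.503, 0.521, -0.689, -0.686], [-0.014, 0.792, 0.61, 0.672], [0.0, 0.0, 0.0, 1.0]] [[433.8, 0.0, 322.9], [0.0, 433.8, 240.9], [0.0, 0.0, 1.0]] 0.9956315104166666
{'clock': 0.1, 'joints': array([ 7.05537383e+01,  2.81598789e+01,  8.93458307e+01, -3.66205102e-04,
        6.25498335e+01, -6.05006820e+00]), 'joint_velocities': array([-0.07617871, -0.00709542, -0.0788807 ,  0.02556883, -0.14312869,
       -0.01723987]), 'effort': array([ 2.35268126e-03, -6.13622260e+01, -2.58606505e+01,  6.93755108e-02,
        4.69785067e-02, -1.12409664e-04]), 'eef_pos': array([0.14470705, 0.60780066, 0.21413385]), 'orientation': array([-1.79944732e+02, -5.53110196e-03,  1.66603973e+02]), 'wrist_force': array([-0.4197856 , -0.18679457,  1.01987681]), 'torque': array([ 0.00453697, -0.03896627,  0.03103725]), 'grasp_force': 0.0, 'grip_width': 0.0950542024411678}
```

View pics/top0.png

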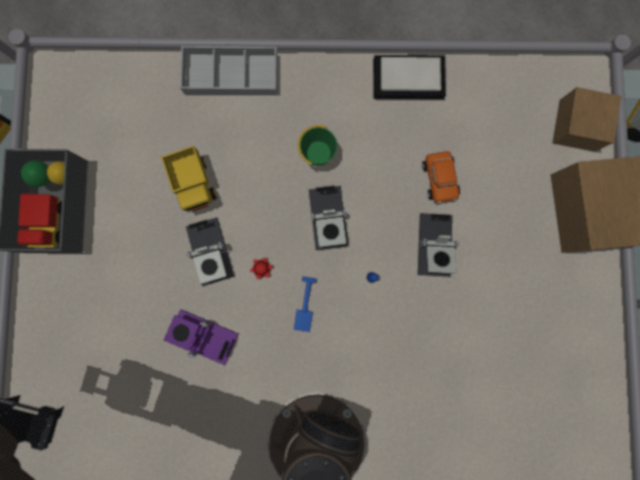

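View pics/side0.png

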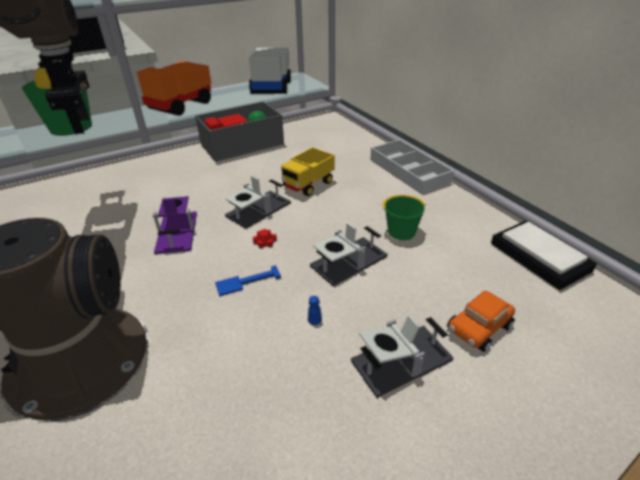

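The top view shows the truck at (188,180). Marker candidates are the grey ones at (209,250), (328,217) and (437,245), plus the purple look-alike at (201,337). The grey one at (209,250) is the target: it stands directly on the robot's side of the yellow truck, with its disc up at (209,267).

Run:
```python
from h import *
c=dict(np.load("top0.npz"));P=cloud(c);im=c["img"]
x0,y0,x1,y1=175,205,245,295
g=im.astype(int);w=np.zeros((480,640),bool);w[y0:y1,x0:x1]=1
z=P[...,2];print("table z",np.median(z[280:290,230:245]))
base=w&(g.max(2)<85)&(z<0.03)
foot=w&(z>0.006)
allm=w&((g.max(2)<85)|(z>.02))
for nm,m in(("base",base),("foot",allm)):
    n,l,s,_=cv2.connectedComponentsWithStats(m.astype(np.uint8));k=1+s[1:,4].argmax();m=l==k
    K=c["intrinsics"];T=np.linalg.inv(c["camera_from_world"])
    v,u=np.nonzero(m);d=np.stack([(u-K[0,2])/K[0,0],-(v-K[1,2])/K[1,1],-np.ones(len(u))],-1)@T[:3,:3].T
    Q=T[:3,3]+d*((0.01-T[2,3])/d[:,2])[:,None]
    print(nm,s[k],cv2.minAreaRect((Q[:,:2]*1000).astype(np.float32)))
wh=w&(g.min(2)>135)&(z>.04)
q=P[wh];print("white n",len(q),q.mean(0),q.min(0),q.max(0))
# height profile
bl=w&(z>.04);q=P[bl];A=np.c_[q[:,:2],np.ones(len(q))]
tr=P[165:205,165:210].reshape(-1,3);tr=tr[tr[:,2]>.05];print("truck",tr.mean(0),tr.min(0),tr.max(0))
# profile along approx stand axis
s=np.median
for v in range(215,290,3):
    uu=int(209+ (250-v)*-0.0+ (v-250)*0.2); print(v,uu,P[v,uu].round(3),g[v,uu])
s=dict(np.load("side0.npz"))["img"]
a=cv2.resize(im[150:300,150:270],(400,500),interpolation=2);b=cv2.resize(s[150:240,210:300],(400,400),interpolation=2)
o=np.zeros((500,800,3),np.uint8);o[:,:400]=a;o[:400,400:]=b;cv2.imwrite("pics/crop.png",o)
```

```text
table z -0.00010604047948614692
base [ 186  218   49   68 1053] ((500.95867919921875, 286.8017883300781), (169.05014038085938, 100.25362396240234), 17.050601959228516)
foot [ 186  218   49   68 2107] ((498.59259033203125, 294.74200439453125), (177.42886352539062, 114.11492156982422), 24.99180030822754)
white n 387 [0.45537814 0.28121286 0.06325016] [0.41575764 0.24061789 0.05729322] [0.49599319 0.32068179 0.07123909]
truck [0.6485434  0.32462681 0.09662019] [0.42174337 0.00678242 0.05038736] [0.7234173  0.39916468 1.27704901]
215 202 [ 0.598  0.318 -0.001] [125 134 138]
218 202 [0.59  0.318 0.   ] [123 132 137]
221 203 [0.574 0.301 0.058] [46 50 50]
224 203 [0.566 0.3   0.06 ] [29 33 31]
227 204 [0.564 0.309 0.01 ] [36 35 36]
230 205 [0.556 0.306 0.009] [59 56 55]
233 205 [0.548 0.306 0.01 ] [57 54 54]
236 206 [0.54  0.303 0.009] [57 54 53]
239 206 [0.531 0.303 0.009] [58 55 56]
242 207 [0.524 0.3   0.007] [58 56 55]
245 208 [0.515 0.297 0.009] [64 63 61]
248 208 [0.502 0.278 0.091] [78 81 78]
251 209 [0.496 0.282 0.061] [71 74 72]
254 209 [0.488 0.281 0.067] [150 156 153]
257 210 [0.48  0.279 0.06 ] [142 147 145]
260 211 [0.473 0.276 0.062] [48 48 48]
263 211 [0.465 0.276 0.063] [40 40 39]
266 212 [0.457 0.273 0.062] [41 41 40]
269 212 [0.449 0.273 0.062] [40 38 40]
272 213 [0.442 0.27  0.063] [52 53 52]
275 214 [0.434 0.268 0.058] [150 156 153]
278 214 [0.426 0.266 0.064] [139 145 141]
281 215 [0.418 0.274 0.013] [56 57 58]
284 215 [0.41  0.277 0.002] [122 130 134]
287 216 [ 0.402  0.274 -0.002] [124 133 138]
```

View pics/crop.png

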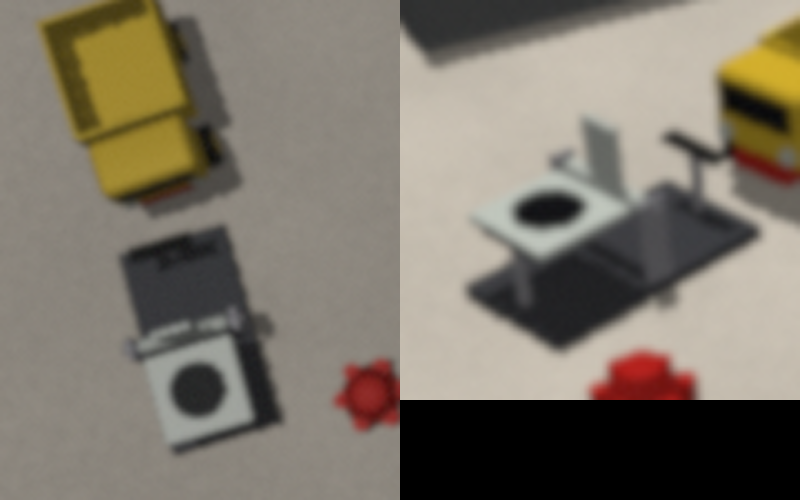

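The crop confirms the target: grey stand in front of the truck's cab, blade level with the disc up, and the tab upright behind it. Next I refine the blade rectangle and close the fingers on the way over.

```bash
cat > loc.py <<'E'
from h import *
def plane(c,m,h):
    K=c["intrinsics"];T=np.linalg.inv(c["camera_from_world"]);v,u=np.nonzero(m)
    d=np.stack([(u-K[0,2])/K[0,0],-(v-K[1,2])/K[1,1],-np.ones(len(u))],-1)@T[:3,:3].T
    return (T[:3,3]+d*((h-T[2,3])/d[:,2])[:,None])[:,:2]
E
python3 - <<'E'
from loc import *
c=dict(np.load("top0.npz"));g=c["img"].astype(int)
w=np.zeros((480,640),bool);w[253:295,180:240]=1
m=(w&(g.min(2)>125)&(cloud(c)[...,2]>.045)).astype(np.uint8)
m=cv2.morphologyEx(m,cv2.MORPH_OPEN,np.ones((3,3)))
n,l,s,_=cv2.connectedComponentsWithStats(m);m=l==1+s[1:,4].argmax()
print("blade",cv2.minAreaRect((plane(c,m,.063)*1000).astype(np.float32)))
w[:]=0;w[255:280,198:222]=1
m=w&(g.max(2)<80);q=plane(c,m,.063);print("disc",m.sum(),q.mean(0))
m=np.zeros((480,640),bool);w[:]=0;w[218:228,180:225]=1
z=cloud(c)[...,2];q=plane(c,w&(z>.04),.057);print("far rest",q.mean(0),q.min(0),q.max(0))
E
python3 -m handwheel '[[0,0,0.17,42,-41,0,255],[0,0,0.17,42,-41,0,255],[0,0,0.17,42,-41,0,255],[0,0,0,42,-41,0,255],[0,0,0,42,-41,0,255],[0,0,0,42,-41,0,255],[0,0,0,42,-41,0,255],[0,0,0,41,-40,0,255]]' 20
```

```text
blade ((455.65863037109375, 280.4578857421875), (67.2021255493164, 67.12478637695312), 17.287147521972656)
disc 191 [0.45519882 0.27945603]
far rest [0.56700112 0.31150847] [0.55844306 0.2513536 ] [0.57725793 0.33728482]
clock: 1.1
eef_pos: [0.4809, 0.2794, 0.2145]
orientation: [180.0, -0.0, -164.2]
wrist_force: [0.7, 0.7, 0.2]
grip_width: 0.0202
grasp_force: 0.0
```

```bash
python3 -m handwheel '[[0,0,0,-3,5.5,0,255],[0,0,0.01,0,0,-40,255],[0,0,0,0,0,-40,255],[0,0,0,0,0,-30,255],[0,0,0,0,0,-14,255],[0,0,0,0,0,0,255]]'
python3 - <<'E'
from h import *
a=cap("side")["img"];b=cap("top")["img"]
o=np.hstack([cv2.resize(a[120:250,200:330],(400,400),interpolation=2),cv2.resize(b[200:300,160:260],(400,400),interpolation=2)])
cv2.imwrite("pics/c2.png",o)
E
```

```text
clock: 1.85
eef_pos: [0.4763, 0.2869, 0.0903]
orientation: [-180.0, -0.1, -163.6]
wrist_force: [0.3, -0.2, 0.3]
grip_width: 0.0005
grasp_force: 0.0
```

View pics/c2.png

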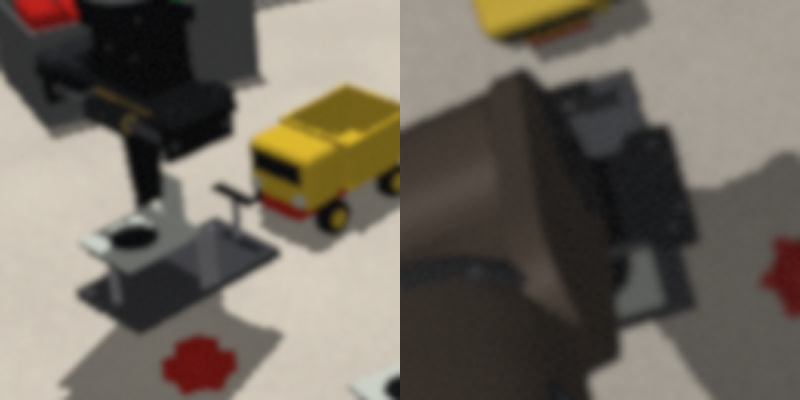

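Fingertips (left crop, 150,205) sit just on the near side of the tab, above the blade. I now push the tab along the stand's +x.

```bash
python3 -m handwheel '[[0,0,0,5.8,1.7,0,255],[0,0,0,5.8,1.7,0,255],[0,0,0,5.8,1.7,-2,255],[0,0,0,5.8,1.7,-2,255],[0,0,0,5.8,1.7,-2,255],[0,0,0,5.8,1.7,-2,255],[0,0,0,5.8,1.7,-2,255],[0,0,0,4.8,1.4,-2,255]]'
python3 - <<'E'
from h import *
a=cap("side")["img"]
cv2.imwrite("pics/c3.png",cv2.resize(a[120:250,200:330],(500,500),interpolation=2))
E
```

```text
clock: 2.95
eef_pos: [0.5227, 0.2999, 0.0785]
orientation: [180.0, 0.0, -163.6]
wrist_force: [-0.6, -0.6, 0.1]
grip_width: 0.0005
grasp_force: 0.4
```

View pics/c3.png

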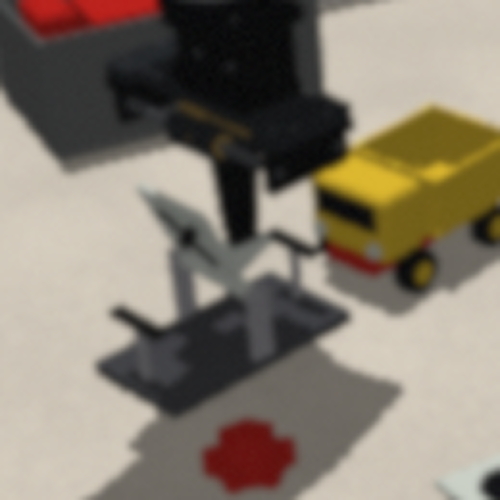

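The blade is up at about 55° (crop tip 150,195) and the stand is in place. I press the tab a little lower, lift clear, and go round to the blade's disc side.

```bash
python3 -m handwheel '[[0,0,0,0,0,-4,255],[0,0,0,0,0,-4,255],[0,0,0,0,0,20,255],[0,0,0,0,0,50,255],[0,0,0,0,0,50,255],[0,0,0,-40,-12,10,255],[0,0,0,-44,-13,0,255],[0,0,0,0,0,0,255]]'
python3 -m handwheel '[[0,0,0,0,0,-40,255],[0,0,0,0,0,-32,255],[0,0,0,0,0,-5,255],[0,0,0,0,0,0,255]]'
python3 - <<'E'
from h import *
a=cap("side")["img"]
cv2.imwrite("pics/c4.png",cv2.resize(a[120:250,200:330],(500,500),interpolation=2))
E
```

```text
clock: 4.0
eef_pos: [0.4357, 0.2742, 0.201]
orientation: [180.0, -0.0, -163.6]
wrist_force: [0.7, 0.1, -0.2]
grip_width: 0.0005
grasp_force: 0.0
clock: 4.5
eef_pos: [0.4387, 0.275, 0.124]
orientation: [180.0, 0.0, -163.6]
wrist_force: [0.1, -0.3, 0.8]
grip_width: 0.0002
grasp_force: 0.0
```

View pics/c4.png

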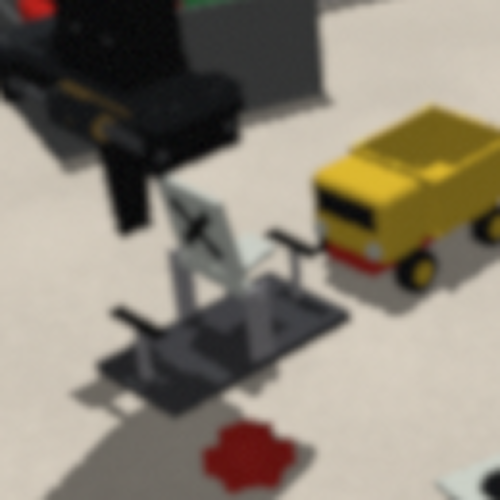

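The blade stands at about 72° (crop tip 170,190). The cross face is turned to the robot and the fingers (130,220) are behind it. Next I push it over the top and follow the arc down.

```bash
python3 -m handwheel '[[0,0,0,12,3.5,0,255],[0,0,0,12,3.5,0,255],[0,0,0,12,3.5,0,255],[0,0,0,12,3.5,0,255],[0,0,0,10,3,-3,255],[0,0,0,10,3,-3,255],[0,0,0,9,2.7,-5,255],[0,0,0,9,2.7,-5,255]]'
python3 -m handwheel '[[0,0,0,7,2,-8,255],[0,0,0,6.5,2,-9,255],[0,0,0,4,1.2,-8,255],[0,0,0,2,0.6,-8,255],[0,0,0,1,0.3,-7,255],[0,0,0,0,0,-4,255],[0,0,0,0,0,0,255]]'
python3 - <<'E'
from h import *
a=cap("side")["img"]
cv2.imwrite("pics/c5.png",cv2.resize(a[120:250,200:330],(500,500),interpolation=2))
E
```

```text
clock: 5.55
eef_pos: [0.5246, 0.3004, 0.1072]
orientation: [180.0, -0.0, -163.6]
wrist_force: [-0.4, -1.5, -0.3]
grip_width: 0.0005
grasp_force: 0.2
clock: 6.42
eef_pos: [0.5446, 0.3063, 0.0636]
orientation: [180.0, -0.0, -163.6]
wrist_force: [0.3, 0.0, 0.7]
grip_width: 0.0005
grasp_force: 0.0
```

View pics/c5.png

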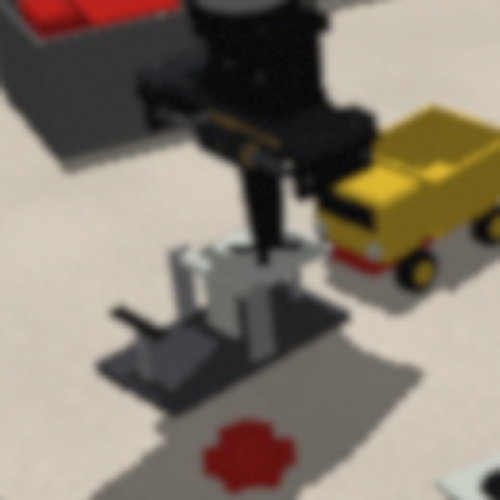

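The blade is down almost level under the fingertips (crop 265,260). I press gently to seat it on the rest.

```bash
python3 -m handwheel '[[0,0,0,0,0,-1.5,255],[0,0,0,0,0,0,255]]'; python3 -m handwheel '[[0,0,0,0,0,-1,255],[0,0,0,0,0,0,255]]'
```

```text
clock: 6.72
eef_pos: [0.5447, 0.3064, 0.0631]
orientation: [180.0, 0.0, -163.6]
wrist_force: [-2.6, -0.8, 8.9]
grip_width: 0.0005
grasp_force: 4.4
clock: 6.98
eef_pos: [0.5447, 0.3064, 0.0629]
orientation: [180.0, 0.1, -163.6]
wrist_force: [-4.4, -2.0, 16.8]
grip_width: 0.0006
grasp_force: 8.2
```

The force rises against the stop with the fingertips at 63 mm, so the blade is seated. I retract and check.

```bash
python3 -m handwheel '[[0,0,0,0,0,20,255],[0,0,0,0,0,50,255],[0,0,0,0,0,60,255],[0,0,0,-40,40,20,255],[0,0,0,-50,50,0,255],[0,0,0,-50,50,0,255],[0,0,0,-50,50,0,255],[0,0,0,-50,50,0,255]]'
python3 -m handwheel '[[0,0,0,-30,50,0,255],[0,0,0,0,0,0,255],[0,0,0,0,0,0,255]]'
python3 - <<'E'
from loc import *
c=cap("top");b=c["img"];a=cap("side")["img"];P=cloud(c)
R=np.array([[.959,.284],[-.284,.959]]);q=P[205:295,175:245].reshape(-1,3);s=(q[:,:2]-[.499,.291])@R.T
for x in range(-80,90,10):
    m=(abs(s[:,0]-x)<5)&(abs(s[:,1])<25);print(x,np.median(q[m,2]).round(4),end="; ")
g=b.astype(int);w=np.zeros((480,640),bool);w[205:295,175:245]=1
m=(w&(P[...,2]<.03)&(g.max(2)<85))|(w&(P[...,2]>.02));m=(m).astype(np.uint8)
print(cv2.minAreaRect((plane(c,m,.01)*1000).astype(np.float32)))
o=np.hstack([cv2.resize(a[120:250,200:330],(400,400),interpolation=2),cv2.resize(b[130:300,150:320],(400,400),interpolation=2)])
cv2.imwrite("pics/c6.png",o)
E
```

```text
clock: 7.98
eef_pos: [0.3263, 0.5243, 0.2114]
orientation: [180.0, 0.0, -163.6]
wrist_force: [1.3, 0.2, -0.3]
grip_width: 0.0006
grasp_force: 0.0
clock: 8.35
eef_pos: [0.2978, 0.5727, 0.2109]
orientation: [-180.0, -0.0, -163.6]
wrist_force: [0.4, 0.3, 1.0]
grip_width: 0.0004
grasp_force: 0.0
-80 nan; -70 nan; -60 nan; -50 nan; -40 nan; -30 nan; -20 nan; -10 nan; 0 0.0024; 10 nan; 20 nan; 30 nan; 40 nan; 50 nan; 60 nan; 70 nan; 80 nan; ((514.472900390625, 298.0784606933594), (168.15850830078125, 223.17791748046875), 86.9383316040039)
  return _methods._mean(a, axis=axis, dtype=dtype,
  ret = ret.dtype.type(ret / rcount)
```

View pics/c6.png

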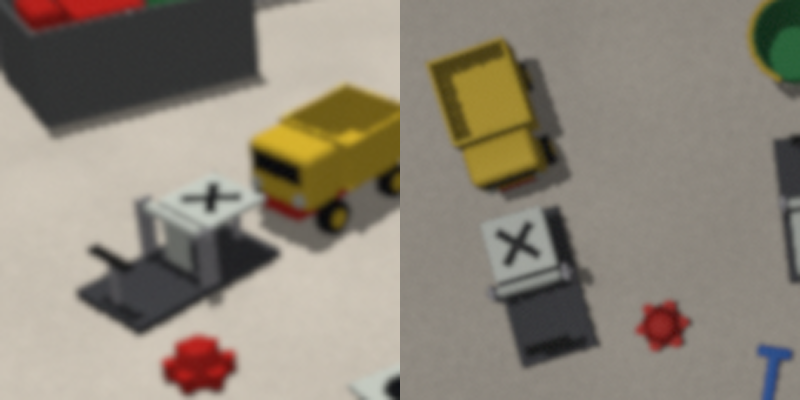

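The blade lies level on the far rest with the cross up (right crop 520,243). The stand, truck and mould look unmoved. One quick levelness check in metres before handing in.

Run:
```python
from loc import *
ps=[]
for i in range(3):
    c=cap("top");q=cloud(c)[205:295,175:245].reshape(-1,3);s=(q[:,:2]-[.499,.291])@np.array([[.959,.284],[-.284,.959]]).T
    m=(s[:,0]>.015)&(s[:,0]<.075)&(abs(s[:,1])<.028)&(q[:,2]>.04);ps.append([*np.polyfit(s[m,0],q[m,2],1),np.median(q[m,2])])
p=np.mean(ps,0);print(p)
if abs(p[0])<.06: finish_job();print("handed in")
```

```text
[0.00052458 0.06342959 0.06344736]
the job is handed in; nothing more can be done
handed in
```

The truck marker's flag is lying fully down on the far rest, cross up and level; the stand, truck and sand mould look unmoved, and the job was handed in with the arm clear at about 9 s on the clock.

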